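# Bring the slim-topped bottle to the front of the ink caddy and hold it there

### The job

Lift the sprung handle in the middle of the rotary ink caddy, turn the caddy until the one tall bottle with the slim cap stands at the front, over the wooden ledge, and let the handle drop fully home so that the turntable locks there. Finish with the gripper still closed on the handle, holding the turntable still: do not let go at the end. Keep all the bottles standing in their compartments and leave the things around the caddy where they are.

Things in the scene. Friction and masses are not known exactly. Their poses are not given: they have to be found in the camera images.
- stand: the rotary caddy's fixed stand, bolted down: wooden foot 170 mm across; at its FRONT (its own -x side) a flat wooden ledge 76 mm wide sticks out to 165 mm from the centre, past the turntable's edge, and shows from above. Origin on the desk on the turning axis, z up. A steel column in the middle ends in a ring of nine teeth 9 mm high; nine notches 40 degrees apart, one exactly at the front
- front (a point): point of the stand at its front, over the ledge, 85 mm from the turning axis, at the height of the turntable's floor (40 mm): the centre of whichever compartment is at the front
- carousel (a joint): angle of the plywood turntable (rad), positive counter-clockwise from above; near 0 at the start, play in a notch about 0.1 each way. Turns a full turn either way, with light friction (0.06 N m), but only while the handle is lifted. 236 mm across, floor 40 mm above the desk, walls 21 mm; nine wedge compartments 0.698 rad (40 degrees) apart, one centred at the front whenever the plunger is home
- lifter (a joint): height (m) of the sprung locking plunger that carries the handle and turns with the turntable: 0 = home in a notch (locked), 0.008 = resting on a tooth (not home), above 0.009 = clear, free to turn, 0.022 = upper stop. Spring and weight pull it down with about 7 N at home, 10 N at the top
- handle: dark wooden bar on top of the plunger, on the turning axis, higher than all else on the caddy: 64 mm long (its x), 16 mm thick (its y), 32 mm high; origin at its centre, 139 mm above the desk when home. Rises with the plunger and turns with the turntable (its x lies along the stand's x at carousel 0). Grip it from above across its thickness, 20 to 60 N
- dropper: the slim-topped bottle: clear round body 42 mm across, cone shoulder, tall slim black cap 17 mm across, 83 mm tall in all; the only one of its kind, taller than the flat-lidded jars. Loose in a compartment 40 or 80 degrees to either side of the front at the start, up to 10 mm off its centre; origin at the centre of its underside
- jar1: round ink jar, clear, 42 mm across and 50 mm tall with a full-width flat black lid; loose, standing in one compartment of the turntable; origin at the centre of its underside
- jar2: round ink jar, clear, 42 mm across and 50 mm tall with a full-width flat black lid; loose, standing in one compartment of the turntable; origin at the centre of its underside
- jar3: round ink jar, clear, 42 mm across and 50 mm tall with a full-width flat black lid; loose, standing in one compartment of the turntable; origin at the centre of its underside
- jar4: round ink jar, clear, 42 mm across and 50 mm tall with a full-width flat black lid; loose, standing in one compartment of the turntable; origin at the centre of its underside
- jar5: round ink jar, clear, 42 mm across and 50 mm tall with a full-width flat black lid; loose, standing in one compartment of the turntable; origin at the centre of its underside
- jar6: round ink jar, clear, 42 mm across and 50 mm tall with a full-width flat black lid; loose, standing in one compartment of the turntable; origin at the centre of its underside
- candle: bystander: lidded aluminium candle tin, 74 mm across, 52 mm tall, beside the caddy; origin at the centre of its underside
- tape: bystander: roll of paper tape lying flat, 90 mm outside, 60 mm inside, 24 mm high; origin at the centre of its underside
- pot: bystander: white ceramic cup of markers, 72 mm across, 140 mm tall over the markers; origin at the centre of its underside
Things that resemble listed ones, but are neither listed nor needed, are in the scene too. Leave any green look-alike of the jar1 alone. What is shaped like the dropper but red is not meant.

How it is judged:
By the outcome, as a careful person would: the job done as asked, in the order asked, and still so for the second after the job is handed in, while the arm keeps its last pose, push and grip.
It also fails if it takes over 35 s, if anything falls off the work surface, if the arm or the gripper's body presses on something with over 40 N, if the wrist force passes 120 N, or if a joint passes its speed limit or range.

### The arm

A 6-joint arm with a two-finger parallel gripper is mounted at the origin on the work surface. World frame = base frame: x ahead of the robot, y to its left, z up, the work surface at z = 0. Lengths are in m, angles in rad, forces in N, time in s.
With the tool pointing down it reaches from about 0.275 to 0.825 m from the base axis. Payload 4.9 kg.
Tool frame: the origin (TCP) lies between the finger pads; the fingertips stand 19 mm ahead of it and the grasp point (between the pads) is the TCP (manip.tip_reach is the distance from the TCP to the fingertips, in m); z points along the fingers, y is the line along which they close (so a half turn about z gives the same grasp; the last joint's range is limited). The gripper opens to 85 mm and grips with 20 to 120 N. Pads are 22 mm wide; open, the fingers measure 114 mm over their backs; the gripper's body (76 mm by 85 mm) begins 54 mm behind the grasp point. The pads swing forward as they close: fully open they stand 13 mm farther back than shut.
Start: joints at [1.058, 0.326, -0.193, 1.052, 0, 1.437], TCP at [0.203, 0.511, 0.25] pointing down, gripper open.
Joint ranges: [-2.65, 2.65], [-0.97, 1.79], [-1.3, 1.35], [-1.93, 2.1], [-1.47, 1.37], [-3.14, 3.14]. Speed limits (rad/s): [2.57, 2.57, 3.14, 3.14, 3.14, 3.14].

### API

Orientations are given as a rotation vector (axis times angle).
In Python, from rig import state, optics, job, manip gives the robot as it stands.
- The arm moves only by the tool servo_tool, never from a script. Its arguments are lists of equal length, an entry for each row: "hand": the opening, from 0 (shut) to 1 (fully open); "offset": the shift along the tool's x, y, z in normalised numbers (1 is 1000 mm), a list of three; "turn": the turn about the tool's z in fractions of the full range, 1 being 360 degrees. A call has 1 to 8 rows; each row is the pose to reach, as a shift and turn from the pose commanded when the call began, along the tool's axes at that moment; what a row does not reach only later rows make up. A row lasts 1/8 s, in which the tool goes at most 62.5 mm and 10.7 degrees, less where a joint would pass 70% of its speed; a pose out of reach is approached as far as the arm can. A call with a gripper value outside its range is refused whole. The fingers move at their own pace and stop on an object; "newtons" is the grip in N (left out, the last holds). Time passes only in rows, so rows that repeat a pose let the fingers close. It gives the time, the measured TCP pose, the force, the opening and the grip force at its end, in the units of the state.
- state(): the state, without advancing time (a new reading comes with each control period).
- optics.get_image(name): name is "scene" or "top"; returns (picture, depth): 400x640x3 uint8, red, green, blue; 400x640 float32, m along the optical axis (not along the pixel's ray), 0 where there is no reading.
- optics.get_calibration(name): a dict with "fx", "fy", "cx", "cy" (pixels), "R" (3x3) and "t" (3): a world point X has camera coordinates R X + t. Camera axes: x right, y down, z forward; pixel columns grow to the right and rows downward; lengths in m; the calibration is good to about 2 mm. A picture is of the moment at which its call begins. get_calibration takes no time and is no camera call.
- job.job_done(): hands the job in; it is judged then, once.
The state is a dict: "clock": time; "joints": joint angles; "qvel": joint speeds; "joint_torque": joint torques, N m; "ee_pos": TCP position; "orientation": TCP orientation; "wrist_force": force on the tool from outside, world axes, zero at the start; "moment": the same for the moment, N m; "finger_gap": finger opening in m; "gripper_force": force on a finger pad.
Only numpy, scipy, OpenCV 4.12 (cv2) and the standard library are available. Lean on these libraries where they do the work, as an engineer would, in place of code of your own. Each camera call takes 0.05 s, during which the arm holds its last target. There are 200 camera calls.

## Working session

There is one attempt and no reset: what is moved stays moved. The work goes in short steps, Python scripts to look and compute and a tool call to move; the robot and the scene stay as the last step left them, time stands still between calls to the robot, and variables do not carry over. Pictures are saved under pics/ and viewed, at most 10 in all, crops included, and the job is handed in when it is done.

Besides the shell and the picture viewer there is one more tool, called after "Call:" as name(argument=value, ...), one argument or row to a line, values as JSON. servo_tool: Moves the arm, as the interface text tells. Its arguments: {"type":"object","properties":{"hand":{"type":"array","items":{"type":"number"}},"offset":{"type":"array","items":{"type":"array","items":{"type":"number"}}},"turn":{"type":"array","items":{"type":"number"}},"newtons":{"type":"number"}},"required":["hand","offset","turn"]}

```bash
mkdir -p pics; python3 - <<'E'
from rig import state, optics, job, manip
import cv2,numpy as np
s=state();print(s['clock'],s['ee_pos'],s['orientation'],s['wrist_force'],s['finger_gap'])
for n in('top','scene'):
    im,d=optics.get_image(n);cv2.imwrite(f'pics/{n}0.png',im[:,:,::-1]);np.savez(f'{n}0.npz',im=im,d=d)
    print(n,optics.get_calibration(n))
E
```

```text
0.0 [0.20311829 0.51056113 0.2495134 ] [-5.91381881e-01 -3.08492901e+00  2.51455809e-03] [ 0.30479327 -0.67437744  0.1352901 ] 0.08528391855554693
top {'fx': 496.4680390667251, 'fy': 496.4680390667251, 'cx': 322.4890768217721, 'cy': 205.41312500762078, 'R': array([[ 0.02161902, -0.99951909,  0.02223082],
       [-0.98853284, -0.02469478, -0.14897314],
       [ 0.14945048, -0.01875524, -0.98859132]]), 't': array([0.04610065, 0.53358365, 1.08104184])}
scene {'fx': 516.3967961391851, 'fy': 516.3967961391851, 'cx': 314.66037651009003, 'cy': 203.45450788424776, 'R': array([[ 0.68188185,  0.73139231,  0.01012087],
       [ 0.59555036, -0.5470958 , -0.58822271],
       [-0.42468448,  0.40712588, -0.80863565]]), 't': array([-0.38866653, -0.19964995,  1.35498105])}
```

View pics/top0.png

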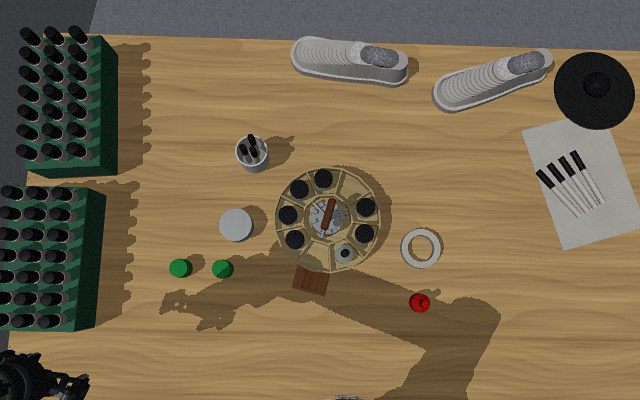

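View pics/scene0.png

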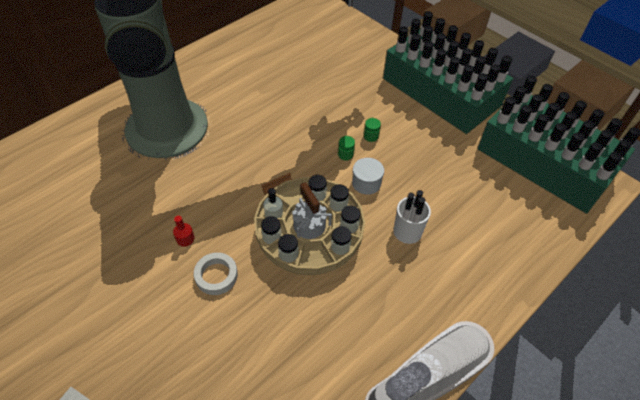

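The top view shows the caddy centred near (327,218), the ledge at (311,281) and the handle at (328,213). There are two dropper shapes. The one at (345,253) is clear with a slim black cap and stands in the caddy, so it fits. The one at (419,302) is red and off the caddy, so it is not meant. Green jars at (180,268) and (222,268) stay untouched. Next I'll measure, and crop to confirm.

```bash
cat > h.py <<'E'
import numpy as np,cv2
from rig import optics
def cloud(n,d):
    c=optics.get_calibration(n);v,u=np.mgrid[:400,:640]
    P=np.stack([(u-c['cx'])/c['fx']*d,(v-c['cy'])/c['fy']*d,d],-1)
    return (P-c['t'])@c['R']          # R^T (P-t)
def ray(n,u,v,z):
    c=optics.get_calibration(n);o=-c['R'].T@c['t'];r=c['R'].T@np.array([(u-c['cx'])/c['fx'],(v-c['cy'])/c['fy'],1])
    return o+r*(z-o[2])/r[2]
def pix(n,X):
    c=optics.get_calibration(n);p=c['R']@X+c['t'];return c['fx']*p[0]/p[2]+c['cx'],c['fy']*p[1]/p[2]+c['cy']
E
python3 - <<'E'
from h import *
for n in('top','scene'):
    f=np.load(n+'0.npz');im,d=f['im'],f['d'];P=cloud(n,d)
    hsv=cv2.cvtColor(im,cv2.COLOR_RGB2HSV)
    c0=ray('top',327,220,.06)[:2]
    r=np.hypot(P[...,0]-c0[0],P[...,1]-c0[1])
    # handle: high pts near centre
    m=(r<.06)&(P[...,2]>.145)&(d>0)
    q=P[m];mu=q.mean(0)
    (cx,cy),wh,a=cv2.minAreaRect((q[:,:2]*1000).astype(np.float32))
    e=np.linalg.eigh(np.cov(q[:,:2].T))[1][:,1]
    print(n,'handle',mu,len(q),q[:,2].max(),'rect',cx,cy,wh,'ang',np.degrees(np.arctan2(e[1],e[0]))%180)
    # dark wood ledge
    m=(r<.2)&(r>.1)&(d>0)&(P[...,2]<.05)&(im[...,0]<130)&(hsv[...,1]>130)&(im[...,0]>60)
    k,l,st,ce=cv2.connectedComponentsWithStats(m.astype(np.uint8));
    for i in np.argsort(-st[1:,4])[:2]+1: print(' ledge',st[i],ce[i],P[l==i].mean(0))
    # turntable rim
    m=(r<.14)&(r>.09)&(d>0)&(abs(P[...,2]-.061)<.004)
    q=P[m];A=np.c_[2*q[:,:2],np.ones(len(q))];s=np.linalg.lstsq(A,(q[:,:2]**2).sum(1),rcond=None)[0];print(' rim',s[:2],len(q))
    m=(r<.11)&(d>0)&(P[...,2]>.075)&(im.max(-1)<60)
    k,l,st,ce=cv2.connectedComponentsWithStats(m.astype(np.uint8))
    for i in range(1,k):
        if st[i,4]>15: print(' dark',ce[i].round(1),st[i,4],np.median(P[l==i],0).round(4),P[l==i][:,2].max().round(3))
im=np.load('top0.npz')['im'][150:310,260:440,::-1];cv2.imwrite('pics/c1.png',cv2.resize(im,None,fx=3.5,fy=3.5,interpolation=2))
E
```

```text
top handle [0.49936924 0.0492305  0.15407396] 246 0.1589350386749319 rect 499.8187561035156 49.045467376708984 (15.960192680358887, 63.674076080322266) ang 164.75861830780138
 ledge [291 265  40  31 750] [310.41066667 280.87066667] [0.36347629 0.08155664 0.01471589]
 ledge [364 276   5   5   8] [366.25 277.5 ] [ 0.37380398 -0.04604444  0.00073874]
 rim [0.49993253 0.04867322] 767
 dark [323.  178.2] 280 [0.5846 0.0597 0.0897] 0.096
 dark [298.9 189. ] 282 [0.5594 0.1111 0.0897] 0.095
 dark [330.  215.9] 50 [0.4942 0.0432 0.1529] 0.158
 dark [365.3 206.9] 281 [ 0.5239 -0.0324  0.0897] 0.095
 dark [287.5 214.7] 280 [0.5024 0.1341 0.0896] 0.095
 dark [364.1 233.2] 284 [ 0.4672 -0.0307  0.0897] 0.095
 dark [294.5 239.1] 279 [0.4508 0.1169 0.0897] 0.094
 dark [344.7 252.5] 57 [0.4237 0.0118 0.1224] 0.126
scene handle [0.50160799 0.04670218 0.15347463] 234 0.1581749505558217 rect 498.75506591796875 48.04603576660156 (17.472043991088867, 64.41860961914062) ang 164.9432167566836
 ledge [262 172  30  23 225] [275.22222222 182.21777778] [0.3434112  0.08284833 0.01724319]
 ledge [252 218   1   2   2] [252.  218.5] [ 0.37771742 -0.01765646  0.00064843]
 rim [0.49781918 0.04987934] 851
 dark [317.1 182.9] 240 [0.4531 0.1156 0.0894] 0.155
 dark [338.9 192.7] 240 [0.5051 0.1318 0.0896] 0.095
 dark [309.1 201.5] 156 [0.5099 0.04   0.1439] 0.157
 dark [271.6 194.8] 96 [0.4266 0.0089 0.1167] 0.126
 dark [350.1 214.4] 271 [0.5618 0.1084 0.0897] 0.094
 dark [270.3 225.2] 281 [ 0.4689 -0.0328  0.0894] 0.094
 dark [341.  235.7] 285 [0.5866 0.0564 0.0897] 0.095
 dark [287.6 243.4] 292 [ 0.5264 -0.0357  0.0895] 0.098
```

View pics/c1.png

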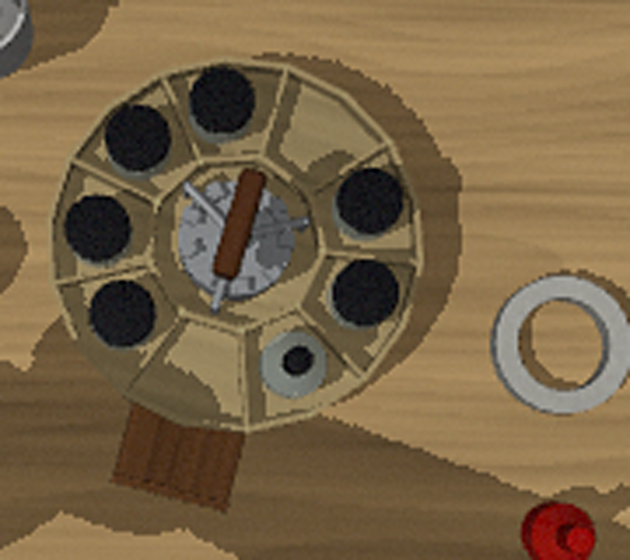

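The crop confirms it: the clear bottle with the slim black cap at (345,253) is one compartment counter-clockwise of the ledge, about 40°. The caddy has to turn about −40°, clockwise from above. First I move above the handle.

Careful with the scale: shifts go in shares of 1000 mm and turns go in shares of 360 degrees. That gives: -375 mm / 1000 = -0.375, -325 mm / 1000 = -0.325, -6.5 degrees / 360 = -0.0181.

Call:
servo_tool(
  hand=[0.6,0.6,0.6,0.6,0.6,0.6,0.6,0.6],
  offset=[
    [-0.025,-0.018,0],
    [-0.075,-0.054,0],
    [-0.125,-0.09,0],
    [-0.175,-0.126,0],
    [-0.225,-0.162,0],
    [-0.275,-0.198,0],
    [-0.325,-0.234,0],
    [-0.375,-0.27,0],
  ],
  turn=[0,-0.0028,-0.0056,-0.0083,-0.0111,-0.0139,-0.0167,-0.0181],
  newtons=40,
)

```text
clock: 1.1
ee_pos: [0.4526, 0.1196, 0.2502]
orientation: [0.415, 3.114, 0.0]
wrist_force: [-0.4, 0.5, 0.3]
finger_gap: 0.0509
gripper_force: 0.0
```

```bash
python3 - <<'E'
from h import *
from rig import state
from scipy.spatial.transform import Rotation as Ro
f=np.load('top0.npz');im,d=f['im'],f['d'];P=cloud('top',d);hsv=cv2.cvtColor(im,cv2.COLOR_RGB2HSV)
c=np.array([.4995,.049])
m=np.zeros((400,640),bool);m[260:300,285:335]=True
m&=(im[...,0]<130)&(hsv[...,1]>130)&(im[...,0]>60)
k,l,st,ce=cv2.connectedComponentsWithStats(m.astype(np.uint8));i=1+np.argmax(st[1:,4]);q=P[l==i];z=np.median(q[:,2])
q=np.array([ray('top',u,v,z) for v,u in np.argwhere(l==i)])
h=cv2.convexHull((q[:,:2]*1000).astype(np.float32));print('z',z);print(cv2.boxPoints(cv2.minAreaRect(h)),cv2.minAreaRect(h))
# handle edges by height>.145
s=state();R=Ro.from_rotvec(s['orientation']).as_matrix();print(s['clock'],s['ee_pos'],np.degrees(np.arctan2(R[1,1],R[0,1])),s['joints'])
print('to go tool mm',R.T@(np.array([.4995,.049,.25])-s['ee_pos'])*1000)
E
```

```text
z 0.014193192809830446
[[325.99597   47.506565]
 [379.0456    33.73595 ]
 [401.9787   122.0831  ]
 [348.92908  135.85371 ]] ((363.9873352050781, 84.79483032226562), (91.27511596679688, 54.807796478271484), 75.4483413696289)
1.1 [0.45261148 0.11963362 0.25020138] 74.80929708849098 [ 1.00404650e-01  1.74946795e-01 -3.95192260e-01  1.00059935e+00
  2.21818808e-04  3.65532435e-01]
to go tool mm [-63.75850539 -55.87933975   0.18703989]
```

Converted, 108 mm / 1000 = 0.108, 100 mm / 1000 = 0.1.

Call:
servo_tool(
  hand=[0.6,0.6,0.6,0.6,0.6,0.6,0.6,0.6],
  offset=[
    [-0.032,-0.028,0],
    [-0.064,-0.056,0],
    [-0.064,-0.056,0.02],
    [-0.064,-0.056,0.05],
    [-0.064,-0.056,0.08],
    [-0.064,-0.056,0.1],
    [-0.064,-0.056,0.108],
    [-0.064,-0.056,0.108],
  ],
  turn=[0,0,0,0,0,0,0,0],
)

```text
clock: 2.1
ee_pos: [0.4987, 0.0507, 0.142]
orientation: [-0.415, -3.113, 0.0]
wrist_force: [-0.4, -0.0, 0.2]
finger_gap: 0.051
gripper_force: 0.0
```

```bash
python3 - <<'E'
from h import *
for n,b in(('scene',(130,290,220,420)),('top',(150,310,240,420))):
    im,d=optics.get_image(n);r=im[b[0]:b[1],b[2]:b[3],::-1]
    r=cv2.resize(r,(400,int(400*r.shape[0]/r.shape[1])),interpolation=2)
    a=r if n=='scene' else np.hstack([a[:min(len(a),len(r))],r[:min(len(a),len(r))]])
cv2.imwrite('pics/g1.png',a)
E
```

```text
(no output)
```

View pics/g1.png

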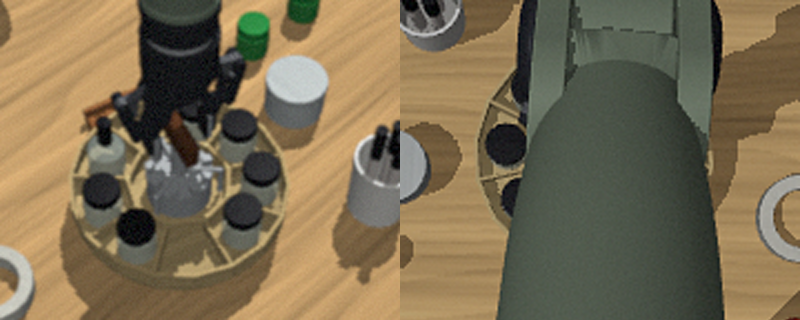

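The scene crop shows the handle (about (180,140)) between the open fingers, with the dropper clear of them at (105,150). Now I close.

Converted, -1 mm / 1000 = -0.001.

Call:
servo_tool(
  hand=[0.3,0.1,0,0,0,0],
  offset=[
    [-0.001,-0.001,0],
    [-0.001,-0.001,0],
    [-0.001,-0.001,0],
    [-0.001,-0.001,0],
    [-0.001,-0.001,0],
    [-0.001,-0.001,0],
  ],
  turn=[0,0,0,0,0,0],
  newtons=45,
)

```text
clock: 2.95
ee_pos: [0.5003, 0.0495, 0.143]
orientation: [0.415, 3.113, 0.0]
wrist_force: [-0.7, 0.2, 5.9]
finger_gap: 0.015
gripper_force: 48.5
```

Converted, -16 mm / 1000 = -0.016, -12 mm / 1000 = -0.012.

Call:
servo_tool(
  hand=[0,0,0,0,0,0],
  offset=[
    [0,0,-0.004],
    [0,0,-0.008],
    [0,0,-0.012],
    [0,0,-0.016],
    [0,0,-0.016],
    [0,0,-0.016],
  ],
  turn=[0,0,0,0,0,0],
)

```text
clock: 3.7
ee_pos: [0.5002, 0.0495, 0.1579]
orientation: [0.415, 3.113, 0.0]
wrist_force: [6.7, 0.6, -8.8]
finger_gap: 0.0155
gripper_force: 46.5
```

```bash
python3 - <<'E'
from h import *
from rig import state
s=state();print(s['wrist_force'],s['moment'],s['ee_pos'])
im,d=optics.get_image('scene');np.savez('s2.npz',im=im,d=d)
P=cloud('scene',d);m=(np.hypot(P[...,0]-.4995,P[...,1]-.049)<.05)&(P[...,2]>.11)&(d>0)
hsv=cv2.cvtColor(im,cv2.COLOR_RGB2HSV);m&=(hsv[...,1]>120)&(im[...,0]>45)
q=P[m];print(len(q),q[:,2].max(),q.mean(0))
a=cv2.resize(im[140:270,240:380,::-1],None,fx=4,fy=4,interpolation=2);cv2.imwrite('pics/g2.png',a)
E
```

```text
[ 6.71188589  0.61120555 -8.81365428] [ 0.13044716 -1.14539857 -0.04804637] [0.50019757 0.04947957 0.15790659]
94 0.3925700753258565 [0.507249   0.04028195 0.19967926]
```

View pics/g2.png

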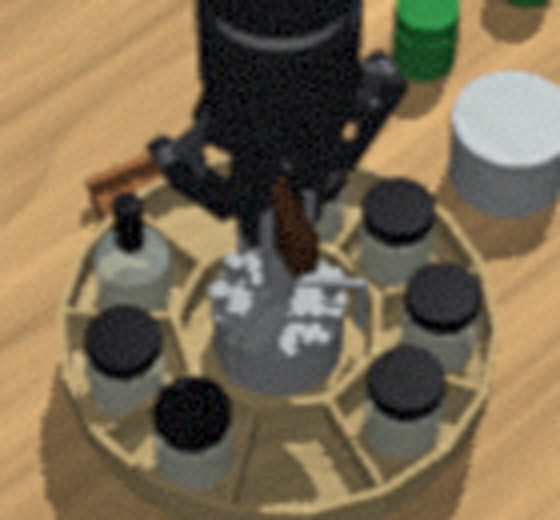

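The lift force of about 9 N fits a 15 mm lift without slip, and the crop shows the handle raised in the pads with the dropper (at (130,250) in the crop) still beside the ledge. Now I turn the caddy clockwise.

Converted, 20 degrees / 360 = 0.0556.

Call:
servo_tool(
  hand=[0,0,0,0,0,0,0,0],
  offset=[
    [0,0,0],
    [0,0,0],
    [0,0,0],
    [0,0,0],
    [0,0,0],
    [0,0,0],
    [0,0,0],
    [0,0,0],
  ],
  turn=[0.0028,0.0083,0.0167,0.025,0.0333,0.0417,0.05,0.0556],
)

```text
clock: 4.75
ee_pos: [0.5002, 0.0494, 0.1578]
orientation: [0.951, 2.994, -0.0]
wrist_force: [4.7, 0.4, -9.1]
finger_gap: 0.0152
gripper_force: 46.3
```

Converted, 20 degrees / 360 = 0.0556.

Call:
servo_tool(
  hand=[0,0,0,0,0,0,0,0],
  offset=[
    [0,0,0],
    [0,0,0],
    [0,0,0],
    [0,0,0],
    [0,0,0],
    [0,0,0],
    [0,0,0],
    [0,0,0],
  ],
  turn=[0.0083,0.0167,0.025,0.0333,0.0417,0.05,0.0556,0.0556],
)

```text
clock: 5.75
ee_pos: [0.5, 0.0493, 0.1578]
orientation: [1.456, 2.783, -0.0]
wrist_force: [4.8, -0.7, -9.0]
finger_gap: 0.0156
gripper_force: 46.4
```

```bash
python3 - <<'E'
from h import *
from rig import state
from scipy.spatial.transform import Rotation as Ro
s=state();R=Ro.from_rotvec(s['orientation']).as_matrix();print(s['wrist_force'],s['moment'],s['ee_pos'],np.degrees(np.arctan2(R[1,1],R[0,1])))
im,d=optics.get_image('scene');P=cloud('scene',d);c0=np.array([.4995,.049])
r=np.hypot(P[...,0]-c0[0],P[...,1]-c0[1])
m=(r<.115)&(r>.055)&(d>0)&(P[...,2]>.075)&(P[...,2]<.135)&(im.max(-1)<60)
k,l,st,ce=cv2.connectedComponentsWithStats(m.astype(np.uint8))
for i in range(1,k):
    if st[i,4]>15:
        q=np.median(P[l==i],0);print(ce[i].round(),st[i,4],q.round(4),np.degrees(np.arctan2(*(q[:2]-c0)[::-1])).round(1))
a=cv2.resize(im[140:270,240:380,::-1],None,fx=4,fy=4,interpolation=2);cv2.imwrite('pics/g3.png',a)
E
```

```text
[ 4.79086347 -0.73879872 -9.00402153] [-0.01935123 -1.12147587 -0.07211993] [0.50003276 0.049252   0.15780592] 34.77568612318965
[340. 194.] 234 [0.5086 0.1304 0.0895] 83.6
[271. 202.] 244 [0.4259 0.0064 0.0894] -149.9
[350. 213.] 254 [0.5594 0.1094 0.0898] 45.3
[270. 224.] 273 [ 0.4674 -0.0317  0.0895] -111.7
[341. 236.] 271 [0.588  0.055  0.0898] 3.9
[316. 248.] 297 [5.73e-01 4.00e-04 8.95e-02] -33.5
```

View pics/g3.png

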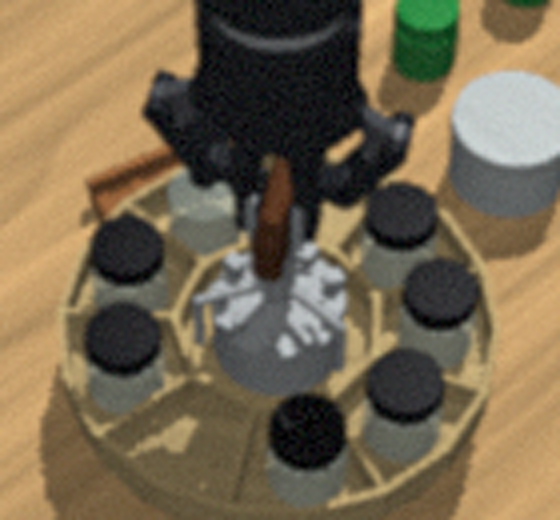

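The crop shows the dropper now at the front (about (200,205) in the crop, partly behind a finger), next to the ledge. Now I lower the handle.

Call:
servo_tool(
  hand=[0,0,0,0,0,0,0,0],
  offset=[
    [0,0,0.003],
    [0,0,0.006],
    [0,0,0.009],
    [0,0,0.012],
    [0,0,0.014],
    [0,0,0.015],
    [0,0,0.016],
    [0,0,0.016],
  ],
  turn=[0,0,0,0,0,0,0,0],
)

```text
clock: 6.8
ee_pos: [0.5001, 0.0493, 0.143]
orientation: [1.455, 2.783, 0.0]
wrist_force: [1.4, -0.6, 3.4]
finger_gap: 0.0156
gripper_force: 48.1
```

```bash
python3 - <<'E'
from rig import state
s=state();print(s['wrist_force'],s['moment'],s['ee_pos'])
E
```

```text
[ 1.37972463 -0.59401885  3.37521616] [-0.2166897  -0.38043988 -0.05543145] [0.50008989 0.04927847 0.14299116]
```

Converted, 1 mm / 1000 = 0.001, 0.5 mm / 1000 = 0.0005.

Call:
servo_tool(
  hand=[0,0,0,0],
  offset=[
    [0,0,0.0005],
    [0,0,0.001],
    [0,0,0.001],
    [0,0,0.001],
  ],
  turn=[0,0,0,0],
)

```text
clock: 7.3
ee_pos: [0.5002, 0.0493, 0.143]
orientation: [1.455, 2.782, 0.0]
wrist_force: [-0.4, -0.6, 11.5]
finger_gap: 0.0153
gripper_force: 49.4
```

```bash
python3 - <<'E'
from h import *
from rig import state
im,d=optics.get_image('scene');P=cloud('scene',d)
s=state();print(s['clock'],s['wrist_force'],s['moment'],s['ee_pos'])
# dropper cap / body and handle end visible
c0=np.array([.4995,.049]);r=np.hypot(P[...,0]-c0[0],P[...,1]-c0[1])
m=(r<.036)&(d>0)&(P[...,2]>.11)&(P[...,2]<.19)&(im[...,0].astype(int)-im[...,2]>25)
print('handle pts',m.sum(),np.percentile(P[m][:,2],[2,50,98]))
a=cv2.resize(im[130:270,240:400,::-1],None,fx=4,fy=4,interpolation=2);cv2.imwrite('pics/g4.png',a)
E
```

```text
7.35 [-0.9730642   0.18542927 11.66662993] [-0.23432908  0.24136511 -0.07534258] [0.50018707 0.04926303 0.14295065]
handle pts 159 [0.13195807 0.15440392 0.1739251 ]
```

View pics/g4.png

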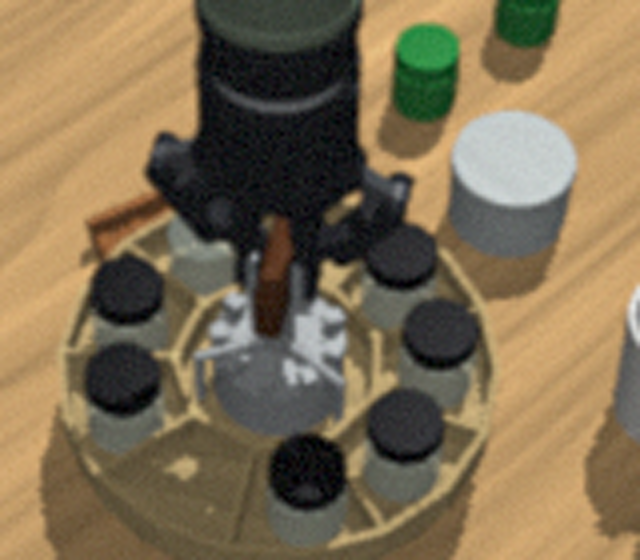

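The crop shows the handle seated, with the dropper at the front over the ledge and every bottle standing. The tool stopped hard at z = 0.143, the same height as home before the lift, so the plunger is in the notch and not on a tooth.

```bash
python3 -c "
from rig import job
print(job.job_done())"
```

```text
the job is handed in; nothing more can be done
None
```

I turned the caddy one compartment (40° clockwise) so the dropper stands at the front over the ledge. The handle is home, the gripper is still closed on it, and I handed the job in at about 7.4 s; no verdict came back.

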